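# Slide the carburettor spacer along the rail into the jig's corner pocket

### The arm

A 6-joint arm with a two-finger parallel gripper is mounted at the origin on the work surface. World frame = base frame: x ahead of the robot, y to its left, z up, the work surface at z = 0. Lengths are in m, angles in rad, forces in N, time in s.
With the tool pointing down it reaches from about 0.35 to 0.925 m from the base axis. Payload 6.4 kg.
Tool frame: the origin (TCP) lies at the very end of the fingers, on their centre line; the grasp point (between the pads) lies 19 mm behind it; z points along the fingers, y is the line along which they close (so a half turn about z gives the same grasp; the last joint's range is limited). The gripper opens to 85 mm and grips with 20 to 120 N. Pads are 22 mm wide; open, the fingers measure 114 mm over their backs; the gripper's body (76 mm by 85 mm) begins 54 mm behind the grasp point. The pads swing forward as they close: fully open they stand 13 mm farther back than shut.
Start: joints at [0.996, 0.245, 1.558, -0, 1.339, -0.174], TCP at [0.254, 0.598, 0.231] pointing down, gripper open.
Joint ranges: [-3.13, 3.13], [-1.02, 2.26], [0.13, 2.54], [-0.95, 4.09], [0.21, 2.88], [-2.74, 2.74]. Speed limits (rad/s): [2.57, 2.57, 3.14, 3.14, 3.14, 3.14].

### API

Orientations are given as a 3x3 rotation matrix whose columns are the frame's x, y, z axes.
In Python, from cell import get_state, cams, ticket gives the robot as it stands. The module is installed in compiled form; this text tells all that it offers.
- The arm moves only by the tool step_arm, never from a script. Its argument "plan" is a list of rows, each a list of 7 numbers: the turn, a rotation vector about the tool's x, y, z in degrees, then the shift along the tool's x, y, z in cm, then the opening, from 0 (shut) to 1 (fully open). A call has exactly 5 rows; each row is the pose to reach, as a shift and turn from the pose commanded when the call began, along the tool's axes at that moment; what a row does not reach only later rows make up. A row lasts 1/10 s, in which the tool goes at most 50 mm and 8.59 degrees, less where a joint would pass 70% of its speed; a pose out of reach is approached as far as the arm can. A call with a gripper value outside its range is refused whole. The fingers move at their own pace and stop on an object; "grip_force" is the grip in N (left out, the last holds). Time passes only in rows, so rows that repeat a pose let the fingers close, or fill a call up. It gives the time, the measured TCP pose, the force, the opening and the grip force at its end, in the units of the state.
- get_state(): the state, without advancing time (a new reading comes with each control period).
- cams.snapshot(name): name is "scene" or "top" or "wrist"; returns a dict with "color" (400x640x3 uint8, red, green, blue), "fx", "fy", "cx", "cy" (pixels), "eye" and "attitude" of the camera in the world. Camera axes: x right, y down, z forward; pixel columns grow to the right and rows downward; lengths in m; the calibration is good to about 2 mm. A picture is of the moment at which its call begins. There is no depth.
- ticket.sign_off(): hands the job in; it is judged then, once.
The state is a dict: "time_s": time; "joints": joint angles; "dq": joint speeds; "tau": joint torques, N m; "ee_pos": TCP position; "tcp_rot": TCP orientation; "force": force on the tool from outside, world axes, zero at the start; "moment": the same for the moment, N m; "gripper_width": opening from 0.0 (shut) to 1.0 (fully open); "grasp_force": force on a finger pad.
Only numpy, scipy, OpenCV 4.12 (cv2) and the standard library are available. Lean on these libraries where they do the work, as an engineer would, in place of code of your own. Each camera call takes 0.05 s, during which the arm holds its last target. There are 200 camera calls.

### The job

The black carburettor spacer lies loose on the steel jig plate. With closed fingertips, without lifting it off the plate, push it until its long side lies flat against the rail while it is still short of the pocket, then slide it along the rail into the corner pocket until it is fully home, flush against both the rail and the end stop. Leave the other things where they are and finish with the fingers clear.

Things in the scene. Friction and masses are not known exactly. Their poses are not given: they have to be found in the camera images.
- jig: Locating jig, fixed to the bench: steel plate 170 mm (its x) by 360 mm (its y), 12 mm thick; origin at the centre of its underside. On it stand dark bars 12 mm high (tops 24 mm above the bench): a straight rail along the whole far (+x) edge, its working face at x = +61 mm, an end stop across the +y end, its working face at y = +150 mm, and a lip near the stop, parallel to the rail
- rail (a point): a point on the foot of the rail's working face, at plate height (12 mm above the bench), beside where the spacer starts; the rail runs along the jig's y and the spacer is pushed towards +x against it
- mouth (a point): middle of the pocket's mouth, at plate height. The pocket lies between the rail and the lip, whose inner face is at x = -11 mm and which runs from y = +100 mm to the end stop, 16 mm thick, with a flare before it from about y = +75 mm. The pocket is 72 mm wide, 4 mm wider than the spacer, and 50 mm deep; the rest of the spacer stays outside the lip
- corner (a point): inner corner of the pocket at plate height, 12 mm above the bench, where the working faces of the rail and the end stop meet
- home (a point): where the spacer's centre is when it is fully home, flush with rail and end stop: x = +27, y = +102 mm in the jig's frame, 19 mm above the bench; the spacer's y then lies along the jig's y, either way round
- spacer: black spacer plate, loose, 60 to 130 g: 68 mm (its x) by 96 mm (its y, long side), 14 mm thick, flat on the plate away from the pocket, turned up to 0.4 rad from the jig; slides easily (under 2 N). A bore 48 mm across goes right through its middle: closed fingertips fit in and can push on its wall. Two brass sleeves flush with the top are not holes. Origin at the centre of its underside
- spacer_center (a point): centre of the spacer, in the middle of the bore, half-way up its thickness
- bolt: hex-head steel bolt standing on its head on the jig plate, head 22 mm across, 42 mm tall; origin under its head. Bystander: leave alone
- bush: brass bush (short tube) standing on the jig plate near the lip, 24 mm outside, 16 mm tall; origin at the centre of its underside. Bystander: leave alone
- screwdriver: screwdriver lying on the bench on the near side of the jig, 190 mm long along its x; origin near its middle, on the bench. Bystander: leave alone
- flange: aluminium ring lying on the bench beyond the rail, 72 mm outside, 44 mm inside, 12 mm thick; origin at the centre of its underside. Not the spacer. Bystander: leave alone
- wrench: open-end wrench lying on the bench beyond the rail, 170 mm long along its x; origin near its middle, on the bench. Bystander: leave alone
- jar: small glass jar with a steel cap on the bench to the left, 56 mm across, 65 mm tall; origin at the centre of its underside. Bystander: leave alone
- grinder: aluminium air grinder lying on the bench to the right, about 170 mm long along its x, 35 mm across; origin on the bench below its middle. Bystander: leave alone
Mind the look-alikes: they are no part of the job. What is meant by the spacer is not purple, and is the larger of those in its own colour.

How it is judged:
On the way, in this order (a step that is already met when the one before it is completed fails the run):
1. the spacer lies flat against the rail (gap under 3 mm, turned less than 0.06 rad from it), still short of the pocket (its centre not yet 30 mm past the plate's middle towards the pocket) (x of spacer_center in the frame of jig above 0.024 m and angle between the y axis of spacer and the y axis of jig, either way round below 0.06 rad and y of spacer_center in the frame of jig below 0.03 m), for 0.2 s.
2. the spacer passes the pocket's mouth along the rail (gap under 4 mm) (x of spacer_center in the frame of jig above 0.023 m and y of spacer_center in the frame of jig between 0.04 and 0.085 m).
At the end, for the whole second after the job is handed in: the spacer lies flat and at rest on the plate in the corner pocket, within 2.5 mm of touching the rail and within 2.5 mm of touching the end stop, square to the rail within 0.04 rad (x of spacer_center in the frame of jig between 0.0245 and 0.0295 m and y of spacer_center in the frame of jig between 0.0995 and 0.1045 m and angle between the y axis of spacer and the y axis of jig, either way round below 0.04 rad and z of spacer_center in the frame of jig below 0.022 m and linear speed of spacer below 0.01 m/s).
It fails at once if the spacer is lifted more than 6 mm off the plate or tipped by more than 0.2 rad (z of spacer_center in the frame of jig above 0.025 m or angle between spacer's own z axis and vertical above 0.2 rad).
It fails at once if a bystander (bolt, bush, screwdriver, ring, wrench, jar or grinder) is moved by more than 20 mm (distance of any of bolt, bush, screwdriver, flange, wrench, jar, grinder from where it was at the start of the episode above 0.02 m).
It also fails if it takes over 42 s, if anything falls off the work surface, if the arm or the gripper's body presses on something with over 40 N, if the wrist force passes 120 N, or if a joint passes its speed limit or range.

## Working session

There is one attempt and no reset: what is moved stays moved. The work goes in short steps, Python scripts to look and compute and a tool call to move; the robot and the scene stay as the last step left them, time stands still between calls to the robot, and variables do not carry over. Pictures are saved under pics/ and viewed, at most 10 in all, crops included, and the job is handed in when it is done.

Besides the shell and the picture viewer there is one more tool, called after "Emit:" as a command line: name --pt "numbers of a row" for each row, then --argument value for the rest. step_arm: Moves the arm, as the interface text tells. Its arguments: {"type":"object","properties":{"plan":{"type":"array","items":{"type":"array","items":{"type":"number"}}},"grip_force":{"type":"number"}},"required":["plan"]}

```bash
mkdir -p pics
python3 - <<'E'
from cell import get_state,cams
import cv2,numpy as np
for n in("top","scene"):
    s=cams.snapshot(n); cv2.imwrite(f"pics/{n}0.png",s["color"][:,:,::-1])
    print(n,s["fx"],s["fy"],s["cx"],s["cy"],np.round(s["eye"],4),np.round(s["attitude"],4).tolist())
st=get_state();print(st["time_s"],st["ee_pos"],np.round(st["tcp_rot"],3).tolist(),st["gripper_width"])
E
```

```text
top 456.14412770189165 456.14412770189165 319.3790306108314 200.68992688936532 [ 0.3228 -0.03    1.3708] [[-0.0019, -0.9863, 0.1649], [-0.9999, 0.0042, 0.014], [-0.0145, -0.1649, -0.9862]]
scene 434.24930168037946 434.24930168037946 321.4791042596237 204.62168880605384 [0.9159 0.389  0.9035] [[-0.7636, 0.5349, -0.3617], [0.6456, 0.6428, -0.4123], [0.0119, -0.5483, -0.8362]]
0.1 [0.25332266 0.59806378 0.23027009] [[-0.921, 0.39, -0.001], [0.39, 0.921, -0.001], [0.0, -0.002, -1.0]] 1.0026563105819106
```

View pics/top0.png

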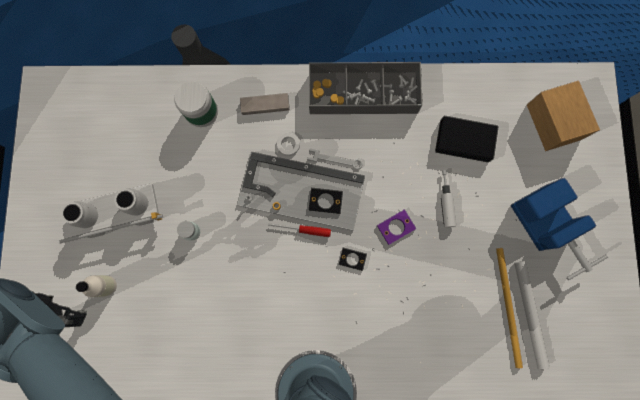

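View pics/scene0.png

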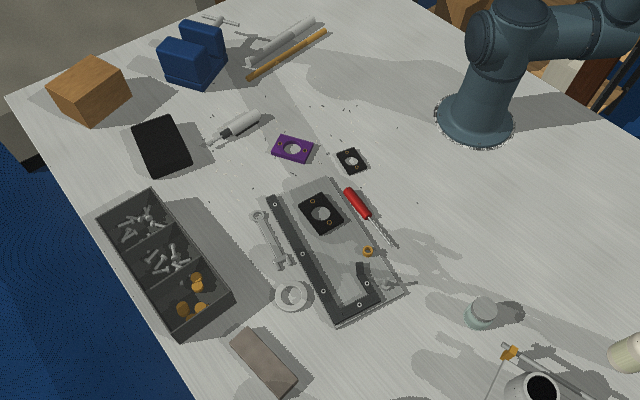

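The top view shows the jig around (302,190), the black spacer at (325,201) on the plate, the small black look-alike at (352,259) off the jig, and the stop on the left. Next I'll zoom in with both cameras.

```bash
cat > h.py <<'E'
import cv2,numpy as np
from cell import get_state,cams
def ray(s,uv,z):
    uv=np.atleast_2d(uv).astype(float)
    d=np.c_[(uv[:,0]-s["cx"])/s["fx"],(uv[:,1]-s["cy"])/s["fy"],np.ones(len(uv))]@np.array(s["attitude"]).T
    e=np.array(s["eye"]); return (e+d*((z-e[2])/d[:,2])[:,None])[:,:2]
def rect(s,X0,X1,Y0,Y1,z,res=0.0005):
    # rectify plane z: rows = -x world down, cols = -y world right
    e=np.array(s["eye"]);R=np.array(s["attitude"])
    P=np.array([[X1,Y1,z],[X1,Y0,z],[X0,Y0,z],[X0,Y1,z]]);c=(P-e)@R
    src=np.c_[s["cx"]+s["fx"]*c[:,0]/c[:,2],s["cy"]+s["fy"]*c[:,1]/c[:,2]].astype(np.float32)
    w,h=int((Y1-Y0)/res),int((X1-X0)/res)
    H=cv2.getPerspectiveTransform(src,np.float32([[0,0],[w,0],[w,h],[0,h]]))
    return cv2.warpPerspective(s["color"],H,(w,h))[:,:,::-1].copy()
E
python3 - <<'E'
from h import *
t=cams.snapshot("top");s=cams.snapshot("scene")
a=cv2.resize(t["color"][135:245,230:380],None,fx=5,fy=5,interpolation=cv2.INTER_CUBIC)[:,:,::-1]
cv2.imwrite("pics/topc.png",a)
b=cv2.resize(s["color"][170:335,250:420],None,fx=3.6,fy=3.6,interpolation=cv2.INTER_CUBIC)[:,:,::-1]
cv2.imwrite("pics/scc.png",b)
for n,i,box,z in(("top",t,(305,185,345,216),.026),("sc",s,(292,188,348,238),.026)):
    x0,y0,x1,y1=box
    g=i["color"][y0:y1,x0:x1].max(2)
    m=cv2.morphologyEx((g<60).astype(np.uint8),cv2.MORPH_CLOSE,np.ones((3,3)))
    c=max(cv2.findContours(m,cv2.RETR_EXTERNAL,cv2.CHAIN_APPROX_NONE)[0],key=cv2.contourArea)[:,0]+[x0,y0]
    w=ray(i,c,z);r=cv2.minAreaRect((w*1000).astype(np.float32));print(n,r)
E
```

```text
top ((548.2822875976562, -27.716392517089844), (94.6882553100586, 68.0003662109375), 83.27959442138672)
sc ((552.9642333984375, -27.39120101928711), (102.68567657470703, 72.9720687866211), 83.16860961914062)
```

View pics/topc.png

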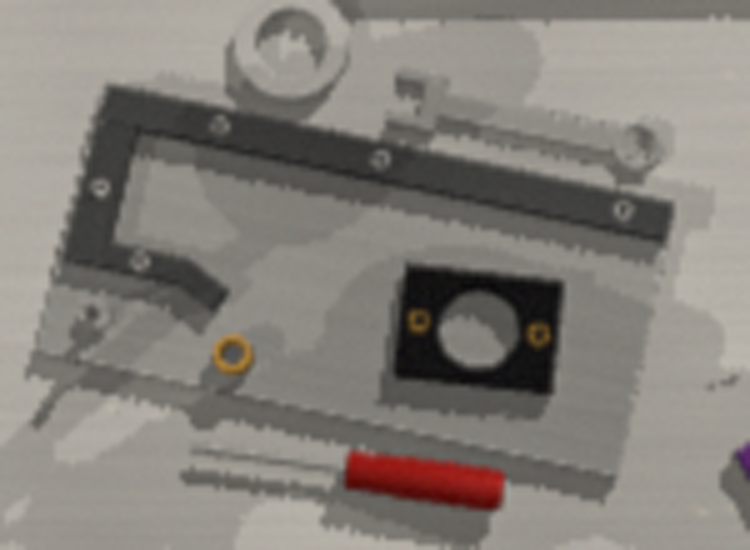

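View pics/scc.png

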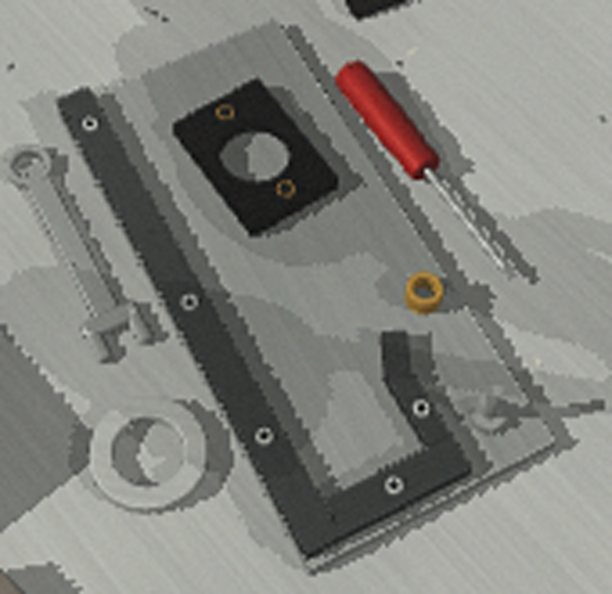

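The crops show the rail's outer top edge from (108,87) to (672,203) in the top crop. The stop is at the left end, the bush at (233,353), the bolt at (92,315), and the spacer centre at about (478,328), turned slightly.

Run:
```python
from h import *
s=cams.snapshot("top")
def w(x,y,z): return (ray(s,[230+(x+.5)/5-.5,135+(y+.5)/5-.5],z)[0]*1000).round(1)
for n,p in dict(cornerO=(108,87,.024),railEndO=(672,203,.024),railEndI=(664,240,.024),stopnear=(62,263,.024),inn=(137,131,.024),inn2=(112,243,.024),plateN=(33,350,.012),plateNR=(613,475,.012),bush=(233,353,.028),spc=(478,328,.026)).items(): print(n,w(*p))
m=(s["color"].max(2)<85)&(s["color"].max(2)>35)
b=np.zeros_like(m);b[145:200,240:368]=1
c=max(cv2.findContours((m&b).astype(np.uint8),cv2.RETR_EXTERNAL,cv2.CHAIN_APPROX_NONE)[0],key=cv2.contourArea)[:,0]
top=np.array([[u,c[c[:,0]==u][:,1].min()-.5] for u in range(256,362)])
P=ray(s,top,.024)*1000
d=cv2.fitLine(P.astype(np.float32),cv2.DIST_HUBER,0,.01,.01).ravel();print(d)
th=np.arctan2(d[3],d[2]) if 0 else np.arctan2(-d[0],d[1]); 
if d[1]<0: th=np.arctan2(d[0],-d[1])
ex=np.array([np.cos(th),np.sin(th)]);ey=np.array([-np.sin(th),np.cos(th)])
print("th",th,"outer proj",ex@d[2:])
for n,p in dict(cornerO=(108,87,.024),railEndO=(672,203,.024),railEndI=(664,240,.024),inn=(137,131,.024),inn2=(112,243,.024),pN=(33,350,.012),pNR=(613,475,.012),bush=(233,353,.028),spc=(478,328,.026),bolt=(92,315,.054)).items():
    q=w(*p);print(n,(ex@q).round(1),(ey@q).round(1))
```

```text
cornerO [699.7 197.1]
railEndO [ 625.4 -145.7]
railEndI [ 602.7 -140.5]
stopnear [590.3 222.5]
inn [671.9 178.8]
inn2 [602.4 192.5]
plateN [539.1 240.9]
plateNR [ 462.1 -108.6]
bush [534.2 117.9]
spc [549.1 -28.3]
[2.1997209e-01 9.7550619e-01 6.6110449e+02 1.8663839e+01]
th -0.22178584 outer proj 640.80597
cornerO 639.2 346.2
railEndO 642.1 -4.6
railEndI 618.8 -4.5
inn 616.1 322.2
inn2 545.3 320.3
pN 472.9 353.6
pNR 474.7 -4.3
bush 495.2 232.5
spc 541.9 93.2
bolt 495.9 315.1
```

Emit:
step_arm --pt "0 0 -2 -3.6 -3.2 0 0" --pt "0 0 -4 -7.2 -6.4 0 0" --pt "0 0 -6 -10.8 -9.6 0 0" --pt "0 0 -8 -14.4 -12.8 0 0" --pt "0 0 -10.3 -18 -16 0 0" --grip_force 40

```text
time_s: 0.75
ee_pos: [0.3573, 0.3792, 0.2313]
tcp_rot: [[-0.976, 0.217, 0.0], [0.217, 0.976, 0.0], [-0.0, 0.0, -1.0]]
force: [0.5, 0.4, 0.5]
gripper_width: 0.145
grasp_force: 0.0
```

Emit:
step_arm --pt "0 0 0 -2.8 -3.6 0 0" --pt "0 0 0 -5.6 -7.2 0 0" --pt "0 0 0 -8.4 -10.8 0 0" --pt "0 0 0 -11.2 -14.4 0 0" --pt "0 0 0 -14 -18 0 0"

```text
time_s: 1.25
ee_pos: [0.4545, 0.1729, 0.2315]
tcp_rot: [[-0.976, 0.219, 0.001], [0.219, 0.976, 0.0], [-0.001, 0.0, -1.0]]
force: [1.0, 0.8, 0.3]
gripper_width: 0.001
grasp_force: 0.0
```

Emit:
step_arm --pt "0 0 0 -2.8 -3.6 0 0" --pt "0 0 0 -5.6 -7.2 0.5 0" --pt "0 0 0 -8.4 -10.8 1 0" --pt "0 0 0 -11.2 -14.4 2 0" --pt "0 0 0 -13.6 -17.6 3 0"

```text
time_s: 1.75
ee_pos: [0.5489, -0.0291, 0.2012]
tcp_rot: [[-0.975, 0.22, 0.001], [0.22, 0.975, -0.0], [-0.001, -0.0, -1.0]]
force: [0.3, 0.9, 0.3]
gripper_width: -0.002
grasp_force: 0.0
```

Run:
```python
from h import *
s=cams.snapshot("wrist");cv2.imwrite("pics/w1.png",s["color"][:,:,::-1])
print(s["fx"],s["cx"],s["cy"],np.round(s["eye"],4),np.round(s["attitude"],3).tolist(),get_state()["ee_pos"],get_state()["gripper_width"])
```

```text
291.9318191730432 320.9958682802154 201.37852351552132 [ 0.4791 -0.0128  0.3424] [[0.221, 0.937, 0.269], [0.975, -0.212, -0.061], [0.0, 0.276, -0.961]] [ 0.5497694  -0.0334952   0.19945541] 0.0009256458078080401
```

View pics/w1.png

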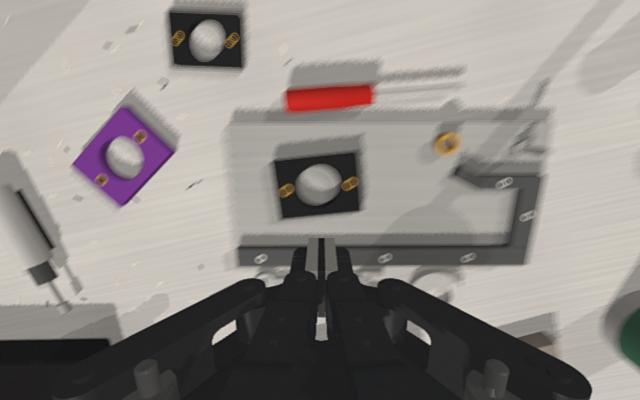

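The wrist view shows the spacer at (318,184), the rail's top band at v≈247–263 and the stop's inner edge at u≈513. I'll measure from a picture at rest.

Run:
```python
from h import *
s=cams.snapshot("wrist");g=s["color"].max(2)
cv2.imwrite("pics/w2.png",cv2.resize(s["color"][90:280,220:570],None,fx=2.2,fy=2.2,interpolation=cv2.INTER_CUBIC)[:,:,::-1])
m=np.zeros(g.shape,np.uint8);m[140:225,265:375]=g[140:225,265:375]<50
c=max(cv2.findContours(m,cv2.RETR_EXTERNAL,cv2.CHAIN_APPROX_NONE)[0],key=cv2.contourArea)
r=cv2.minAreaRect((ray(s,c[:,0],.026)*1000).astype(np.float32));print("spacer",r)
print("rail col u=270",g[225:275,270].tolist());print("u=420",g[225:275,420].tolist());print("stop row 215",g[215,490:550].tolist())
print(get_state()["ee_pos"])
```

```text
spacer ((547.533935546875, -28.161209106445312), (93.36289978027344, 67.23058319091797), 83.4208984375)
rail col u=270 [181, 178, 176, 176, 176, 164, 133, 125, 125, 125, 124, 124, 124, 125, 125, 125, 126, 110, 67, 50, 52, 61, 80, 88, 86, 82, 76, 100, 155, 196, 208, 216, 225, 204, 149, 88, 85, 88, 91, 109, 129, 129, 129, 127, 111, 101, 116, 160, 192, 211]
u=420 [157, 159, 159, 161, 148, 120, 105, 106, 108, 110, 109, 109, 108, 108, 110, 111, 103, 59, 43, 45, 51, 69, 73, 74, 77, 76, 76, 75, 74, 74, 76, 78, 76, 78, 77, 76, 75, 79, 120, 186, 190, 190, 191, 190, 185, 177, 145, 140, 129, 126]
stop row 215 [176, 177, 176, 176, 177, 176, 176, 177, 176, 176, 177, 176, 176, 176, 176, 176, 176, 176, 176, 169, 160, 159, 159, 159, 160, 159, 160, 161, 160, 126, 67, 48, 50, 52, 51, 53, 69, 81, 84, 84, 84, 81, 79, 98, 142, 183, 204, 204, 204, 206, 179, 125, 84, 80, 81, 81, 112, 175, 204, 203]
[ 0.5486511  -0.03068193  0.199791  ]
```

View pics/w2.png

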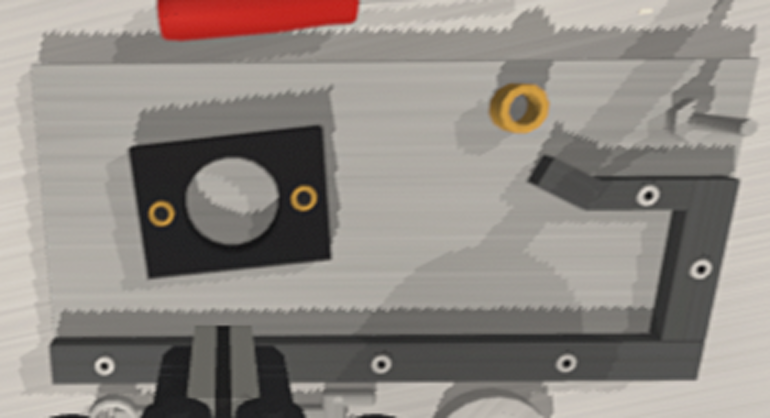

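The crop shows the spacer centred at about (231,201), turned about 6°. The rail foot is at crop v≈337 and the stop face at u≈655–680. Now I'll convert these into jig coordinates.

Run:
```python
from h import *
s=cams.snapshot("wrist")
a,b=ray(s,[[270,242.2],[420,241.3]],.012)*1000; a2,b2=ray(s,[[270,245.7],[420,245.5]],.024)*1000
st1=ray(s,[519.2,215],.012)[0]*1000;st2=ray(s,[526,215],.024)[0]*1000
for p,q in((a,b),(a2,b2)):print("th",-np.arctan2((q-p)[0],(q-p)[1]) )
th=-.2185;ex=np.array([np.cos(th),np.sin(th)]);ey=np.array([-ex[1],ex[0]])
for n,p in(("foot",a),("foot",b),("top",a2),("top",b2)):print(n,ex@p)
print("stop",ey@st1,ey@st2)
for n,p in (("spacer",np.array([547.8,-28])),("tcp",np.array(get_state()["ee_pos"])[:2]*1000)):print(n,ex@p,ey@p)
```

```text
th -0.22015742951830564
th -0.22519404936611553
foot 615.8308379198286
foot 616.1341291392275
top 615.0204978912021
top 616.2055031730855
stop 324.365302662657 323.60279873135124
spacer 540.8447754307897 91.40989491963471
tcp 541.3287344732064 90.75328876955422
```

Emit:
step_arm --pt "0 0 0 0 0.05 4 0" --pt "0 0 0 0 0.05 8 0" --pt "0 0 0 0 0.05 12 0" --pt "0 0 0 0 0.05 15 0" --pt "0 0 0 0 0.05 16.5 0"

```text
time_s: 2.4
ee_pos: [0.5461, -0.0248, 0.0337]
tcp_rot: [[-0.976, 0.218, -0.004], [0.218, 0.976, 0.001], [0.005, 0.0, -1.0]]
force: [-0.4, 0.7, -0.0]
gripper_width: 0.001
grasp_force: 0.0
```

Emit:
step_arm --pt "0 0 0 0 0 0.5 0" --pt "0 0 0 0 0 1 0" --pt "0 0 0 0 0 1.4 0" --pt "0 0 0 0 0 1.7 0" --pt "0 0 0 0 0 1.7 0"

```text
time_s: 2.9
ee_pos: [0.5486, -0.0265, 0.0197]
tcp_rot: [[-0.976, 0.219, 0.001], [0.219, 0.976, -0.0], [-0.001, -0.0, -1.0]]
force: [-0.7, 0.2, -0.6]
gripper_width: 0.004
grasp_force: 0.0
```

Emit:
step_arm --pt "0 0 0 -0.4 0 0.2 0" --pt "0 0 0 -0.8 0 0.2 0" --pt "0 0 0 -1.2 0 0.2 0" --pt "0 0 0 -1.6 0 0.2 0" --pt "0 0 0 -2 0 0.2 0"

```text
time_s: 3.4
ee_pos: [0.5681, -0.0309, 0.0173]
tcp_rot: [[-0.976, 0.219, -0.0], [0.219, 0.976, 0.0], [0.0, -0.0, -1.0]]
force: [-0.8, -0.4, 0.3]
gripper_width: -0.002
grasp_force: 0.3
```

Emit:
step_arm --pt "0 0 0 -0.4 0 0 0" --pt "0 0 0 -0.8 0 0 0" --pt "0 0 0 -1.2 0 0 0" --pt "0 0 0 -1.6 0 0 0" --pt "0 0 0 -2 0 0 0"

```text
time_s: 3.9
ee_pos: [0.5876, -0.0352, 0.0173]
tcp_rot: [[-0.976, 0.219, -0.0], [0.219, 0.976, 0.0], [0.0, 0.0, -1.0]]
force: [-1.2, 0.3, 0.4]
gripper_width: -0.001
grasp_force: 0.3
```

```bash
cat >> h.py <<'E'
def where():
    th=-.221;ex=np.array([np.cos(th),np.sin(th)]);ey=np.array([-ex[1],ex[0]])
    J=ex*np.cos(0)*0
    st=get_state();p=np.array(st["ee_pos"])*1000;f=np.array(st["force"])
    # jig origin: rail foot and stop measured with th=-.2185 near world (~600,60)
    o=ORG
    print("tcp jig",ex@(p[:2]-o),ey@(p[:2]-o),p[2],"F jig",ex@f[:2],ey@f[:2],f[2],st["time_s"])
    s=cams.snapshot("top");g=s["color"].max(2);m=(g<50).astype(np.uint8)
    c0=o+ex*0;  b=np.zeros_like(m);b[150:220,250:372]=1
    cs=[k for k in cv2.findContours(m&b,cv2.RETR_EXTERNAL,cv2.CHAIN_APPROX_NONE)[0] if cv2.contourArea(k)>150]
    for k in cs:
        r=cv2.minAreaRect((ray(s,k[:,0],.026)*1000).astype(np.float32));q=np.array(r[0])-o
        print("blob",ex@q,ey@q,r[1],r[2])
    return s
_a=-.221;_x=np.array([np.cos(_a),np.sin(_a)]);_y=np.array([-_x[1],_x[0]])
from h2 import ORG
E
python3 - <<'E' > h2.py
import numpy as np
# from rail foot point / stop foot point with th=-.2185 -> intersect, then offset with th=-.221
a=-.2185;R=np.array([[np.cos(a),-np.sin(a)],[np.sin(a),np.cos(a)]]);c=R@[616,324]
a=-.221;R=np.array([[np.cos(a),-np.sin(a)],[np.sin(a),np.cos(a)]]);o=c-R@[61,150]
print("import numpy as np\nORG=np.array(%s)"%o.tolist())
E
cat h2.py
python3 - <<'E'
from h import *
s=where();cv2.imwrite("pics/t3.png",cv2.resize(s["color"][135:245,230:380],None,fx=5,fy=5,interpolation=cv2.INTER_CUBIC)[:,:,::-1])
E
```

```text
import numpy as np
ORG=np.array([579.188614610539, 49.78863006306136])
tcp jig 26.82090160576102 -81.12128030719644 17.262778552051625 F jig -1.203247834650232 0.04777161621810687 0.4008250773709833 3.9
```

View pics/t3.png

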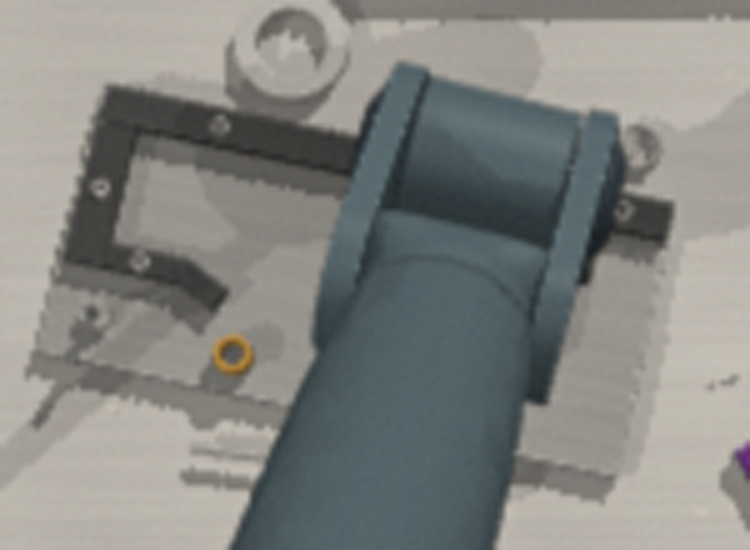

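The arm hides the spacer from the top camera, so from here I'll use force and the wrist camera. I'll keep pushing towards the rail.

Emit:
step_arm --pt "0 0 0 -0.2 0 0 0" --pt "0 0 0 -0.4 0 0 0" --pt "0 0 0 -0.6 0 0 0" --pt "0 0 0 -0.8 0 0 0" --pt "0 0 0 -0.9 0 0 0"

```text
time_s: 4.45
ee_pos: [0.5963, -0.0372, 0.0173]
tcp_rot: [[-0.976, 0.219, 0.0], [0.219, 0.976, -0.0], [-0.0, 0.0, -1.0]]
force: [0.1, 0.4, -0.4]
gripper_width: -0.004
grasp_force: 0.3
```

Run:
```python
from h import *
s=cams.snapshot("wrist");cv2.imwrite("pics/w4.png",s["color"][:,:,::-1])
where()
```

```text
tcp jig 35.783338042396295 -81.14184073941816 17.290895330150246 F jig -0.4088950556034085 -0.11419469532425747 0.3195717093286412 4.5
```

View pics/w4.png

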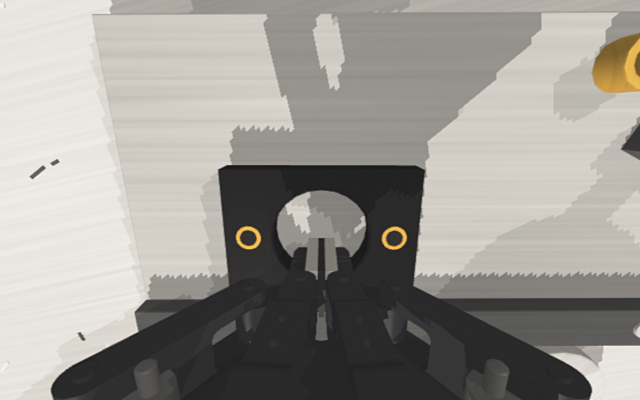

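The wrist view shows the spacer almost square: its near edge is at v≈166 from u=222 to 424, and the fingers are at the bore's rail side. There is almost no force yet, so I'll push a little more.

Emit:
step_arm --pt "0 0 0 -0.1 0 0 0" --pt "0 0 0 -0.2 0 0 0" --pt "0 0 0 -0.3 0 0 0" --pt "0 0 0 -0.3 0 0 0" --pt "0 0 0 -0.3 0 0 0"

```text
time_s: 5.05
ee_pos: [0.5991, -0.0378, 0.0173]
tcp_rot: [[-0.976, 0.219, 0.0], [0.219, 0.976, -0.0], [-0.0, -0.0, -1.0]]
force: [-0.1, -0.4, 0.4]
gripper_width: -0.002
grasp_force: 0.0
```

```bash
cat > m.py <<'E'
from h import *
def meas():
    where()
    s=cams.snapshot("wrist");g=s["color"].max(2).astype(int)
    # near top edge of spacer: first dark pixel from above, per column
    E=[]
    for u in list(range(236,276,4))+list(range(372,412,4)):
        v=np.where(g[100:240,u]<45)[0]
        if len(v):E.append([u,100+v[0]-.5])
    w=ray(s,np.array(E),.026)*1000
    d=np.polyfit(w[:,1],w[:,0],1);r=w[:,0]-np.polyval(d,w[:,1])
    q=(w-ORG)
    print("edge v",E[0],E[-1],"angle rel jig",-np.arctan(d[0])+.221,"res",np.abs(r).max(),"edge x jig (want -7)",(q@_x).round(1)[[0,len(q)//2,-1]])
    row=g[int(E[0][1])+15];D=np.where(row[150:500]<45)[0]+150
    lr=ray(s,[[D[0]-.5,int(E[0][1])+15],[D[-1]+.5,int(E[0][1])+15]],.026)*1000-ORG
    print("side y jig",(lr@_y).round(1),"mid",(lr@_y).mean().round(1))
    # rail foot/top columns right of spacer
    return s,g
from h import _x,_y
E
python3 - <<'E'
from m import *
s,g=meas()
for u in (170,450,520):print(u,g[285:320,u].tolist())
E
```

```text
tcp jig 38.65305868663349 -81.12715696029986 17.31139317143621 F jig -0.017752923151828578 -0.42837713294235974 0.4063402278198209 5.05
edge v [236, np.float64(165.5)] [408, np.float64(165.5)] angle rel jig -0.0008125191697553602 res 2.2737367544323206e-13 edge x jig (want -7) [-12. -12. -12.]
side y jig [-127.5  -33.6] mid -80.6
170 [153, 152, 152, 151, 152, 151, 151, 152, 153, 148, 72, 60, 64, 65, 64, 61, 57, 56, 58, 57, 58, 62, 76, 93, 93, 93, 95, 95, 96, 97, 81, 46, 40, 42, 43]
450 [128, 128, 128, 131, 133, 131, 132, 133, 126, 60, 51, 53, 54, 56, 55, 56, 56, 55, 56, 50, 42, 42, 42, 43, 43, 43, 43, 43, 43, 42, 43, 42, 43, 43, 43]
520 [130, 130, 131, 132, 134, 132, 134, 132, 107, 56, 52, 54, 55, 57, 56, 56, 57, 56, 56, 55, 62, 78, 91, 88, 88, 90, 92, 92, 92, 92, 92, 92, 92, 92, 92]
```

Run:
```python
from m import *
s=cams.snapshot("wrist")
print((ray(s,[[170,294.5],[450,293.7],[520,293]],.012)*1000-ORG)@_x,(ray(s,[[170,307],[520,305.5]],.024)*1000-ORG)@_x)
# near corners at foot of the spacer's near side, bottom z=.012
print((ray(s,[[320,165.5]],.026)*1000-ORG)@_x)
```

```text
Traceback (most recent call last):
NameError: name '_x' is not defined
```

Emit:
step_arm --pt "0 0 0 -0.1 0 0 0" --pt "0 0 0 -0.2 0 0 0" --pt "0 0 0 -0.3 0 0 0" --pt "0 0 0 -0.3 0 0 0" --pt "0 0 0 -0.3 0 0 0"

```text
time_s: 5.7
ee_pos: [0.6021, -0.0385, 0.0173]
tcp_rot: [[-0.976, 0.219, 0.0], [0.219, 0.976, -0.0], [-0.0, -0.0, -1.0]]
force: [-0.5, 0.2, -0.4]
gripper_width: -0.0
grasp_force: 0.0
```

```bash
python3 -c "
from m import *
meas()"
```

```text
tcp jig 41.68097919227152 -81.13087337541802 17.318954649299517 F jig -0.4986233250954596 0.12240249075436543 -0.4013473571254183 5.7
edge v [236, np.float64(165.5)] [408, np.float64(165.5)] angle rel jig -0.0008132196036316763 res 3.410605131648481e-13 edge x jig (want -7) [-9. -9. -9.]
side y jig [-127.5  -33.6] mid -80.6
```

Emit:
step_arm --pt "0 0 0 -0.1 0 0 0" --pt "0 0 0 -0.2 0 0 0" --pt "0 0 0 -0.3 0 0 0" --pt "0 0 0 -0.3 0 0 0" --pt "0 0 0 -0.3 0 0 0"

```text
time_s: 6.3
ee_pos: [0.605, -0.0392, 0.0173]
tcp_rot: [[-0.976, 0.219, 0.0], [0.219, 0.976, -0.0], [-0.0, -0.0, -1.0]]
force: [0.1, -0.7, -0.7]
gripper_width: 0.002
grasp_force: 0.0
```

Run:
```python
from m import *
from h import _x,_y
s,g=meas()
print((ray(s,[[170,294.5],[450,293.7],[520,293]],.012)*1000-ORG)@_x)
for u in (170,450,520):print(u,g[275:315,u].tolist())
```

```text
tcp jig 44.681575566400966 -81.12820317569309 17.30973018543618 F jig 0.21550969225872008 -0.7191471651715116 -0.6942943673165642 6.3
edge v [236, np.float64(165.5)] [408, np.float64(165.5)] angle rel jig -0.000813122340435124 res 2.2737367544323206e-13 edge x jig (want -7) [-6. -6. -6.]
side y jig [-127.5  -33.6] mid -80.6
[70.62368549 70.24285815 69.81948925]
170 [152, 153, 153, 151, 151, 151, 151, 152, 153, 151, 122, 67, 62, 63, 64, 65, 64, 64, 65, 65, 65, 67, 80, 96, 102, 103, 104, 104, 99, 95, 96, 96, 96, 96, 95, 95, 94, 93, 93, 92]
450 [128, 127, 127, 130, 132, 132, 133, 130, 129, 106, 56, 51, 52, 53, 56, 56, 55, 55, 55, 59, 66, 74, 80, 89, 89, 91, 89, 92, 90, 68, 42, 42, 42, 43, 42, 43, 42, 44, 42, 43]
520 [130, 130, 130, 132, 135, 134, 134, 135, 130, 91, 55, 52, 54, 55, 57, 57, 56, 57, 55, 56, 59, 71, 86, 89, 88, 88, 90, 92, 92, 92, 92, 93, 92, 93, 92, 92, 91, 89, 87, 89]
```

Emit:
step_arm --pt "0 0 0 -0.1 0 0 0" --pt "0 0 0 -0.2 0 0 0" --pt "0 0 0 -0.3 0 0 0" --pt "0 0 0 -0.3 0 0 0" --pt "0 0 0 -0.3 0 0 0"

```text
time_s: 6.9
ee_pos: [0.6058, -0.0393, 0.0169]
tcp_rot: [[-0.976, 0.219, -0.006], [0.219, 0.976, 0.001], [0.006, -0.0, -1.0]]
force: [-7.9, -0.0, 6.7]
gripper_width: -0.004
grasp_force: 4.1
```

Emit:
step_arm --pt "0 0 0 -0.1 0 0 0" --pt "0 0 0 -0.2 0 0 0" --pt "0 0 0 -0.2 0 0 0" --pt "0 0 0 -0.2 0 0 0" --pt "0 0 0 -0.2 0 0 0"

```text
time_s: 7.4
ee_pos: [0.6058, -0.0392, 0.0167]
tcp_rot: [[-0.976, 0.219, -0.011], [0.219, 0.976, 0.002], [0.011, -0.0, -1.0]]
force: [-14.5, 1.7, 11.3]
gripper_width: -0.0
grasp_force: 7.6
```

Run:
```python
from m import *
from h import _x,_y
s,g=meas()
for u in (170,450,520):
    v=270+np.where(g[270:310,u]<85)[0][0]-.5
    print(u,v,(ray(s,[u,v],.012)[0]*1000-ORG)@_x)
```

```text
tcp jig 45.50519038630461 -81.0126201766904 16.664287913658605 F jig -14.487613723409412 -1.5438085435562239 11.267359481627697 7.4
edge v [236, np.float64(165.5)] [408, np.float64(164.5)] angle rel jig 0.0008785882893264374 res 0.4083206254196057 edge x jig (want -7) [-5.1 -5.1 -5.5]
side y jig [-127.9  -34.1] mid -81.0
170 285.5 65.10591283261314
450 284.5 64.46259500607547
520 283.5 63.82584300450738
```

It is now flush against the rail: force has risen to 14 N and the angle is about 0. I'll ease off and shift the fingertips to the bore's +y/+x quadrant, then slide it along the rail.

Emit:
step_arm --pt "0 0 0 0.4 0 0 0" --pt "0 0 0 0.8 0 0 0" --pt "0 0 0 1.2 0.3 0 0" --pt "0 0 0 1.2 0.7 0 0" --pt "0 0 0 1.2 1.1 0 0"

```text
time_s: 8.0
ee_pos: [0.6006, -0.0266, 0.0174]
tcp_rot: [[-0.976, 0.219, 0.0], [0.219, 0.976, -0.0], [-0.0, -0.0, -1.0]]
force: [-1.3, -0.7, -0.0]
gripper_width: -0.0
grasp_force: 0.3
```

Emit:
step_arm --pt "0 0 0 0 0.3 0 0" --pt "0 0 0 0 0.7 0 0" --pt "0 0 0 0 1.1 0 0" --pt "0 0 0 0 1.5 0 0" --pt "0 0 0 0 2 0 0"

```text
time_s: 8.5
ee_pos: [0.6049, -0.007, 0.0173]
tcp_rot: [[-0.976, 0.219, -0.0], [0.219, 0.976, -0.0], [0.0, -0.0, -1.0]]
force: [0.2, -2.0, 0.0]
gripper_width: -0.004
grasp_force: 0.4
```

```bash
python3 -c "
from m import *
meas()"
```

```text
tcp jig 37.53234968718959 -49.804974802513996 17.266547934476996 F jig 0.6693233689485677 -1.9351424052900403 0.0244166723056352 8.5
edge v [236, np.float64(180.5)] [400, np.float64(183.5)] angle rel jig -0.003859457144422318 res 1.235649855432257 edge x jig (want -7) [-6.2 -6.2 -4.8]
side y jig [-104.2  -10.3] mid -57.3
```

Emit:
step_arm --pt "0 0 0 0 0.6 0 0" --pt "0 0 0 0 1.2 0 0" --pt "0 0 0 -0.05 1.8 0 0" --pt "0 0 0 -0.05 2.4 0 0" --pt "0 0 0 -0.05 3 0 0"

```text
time_s: 9.1
ee_pos: [0.6117, 0.0224, 0.0172]
tcp_rot: [[-0.976, 0.219, -0.001], [0.219, 0.976, -0.0], [0.001, -0.0, -1.0]]
force: [-1.5, -1.2, 1.8]
gripper_width: 0.002
grasp_force: 1.0
```

Emit:
step_arm --pt "0 0 0 0 0.6 0 0" --pt "0 0 0 0 1.2 0 0" --pt "0 0 0 -0.05 1.8 0 0" --pt "0 0 0 -0.05 2.4 0 0" --pt "0 0 0 -0.05 3 0 0"

```text
time_s: 9.6
ee_pos: [0.6185, 0.0513, 0.0171]
tcp_rot: [[-0.976, 0.219, -0.002], [0.219, 0.976, -0.0], [0.001, -0.001, -1.0]]
force: [-5.0, -2.6, 2.0]
gripper_width: -0.002
grasp_force: 2.6
```

```bash
python3 -c "
from m import *
s,g=meas()
cv2.imwrite('pics/w6.png',s['color'][:,:,::-1])"
```

```text
tcp jig 37.97969233584129 10.099082718137051 17.06763474774964 F jig -4.263636798087601 -3.655402988730362 1.9699647444114472 9.6
edge v [236, np.float64(179.5)] [400, np.float64(182.5)] angle rel jig 0.00010170878661228122 res 1.4888944842034562 edge x jig (want -7) [-6.2 -6.2 -4.8]
side y jig [-44.5  49.1] mid 2.3
```

View pics/w6.png

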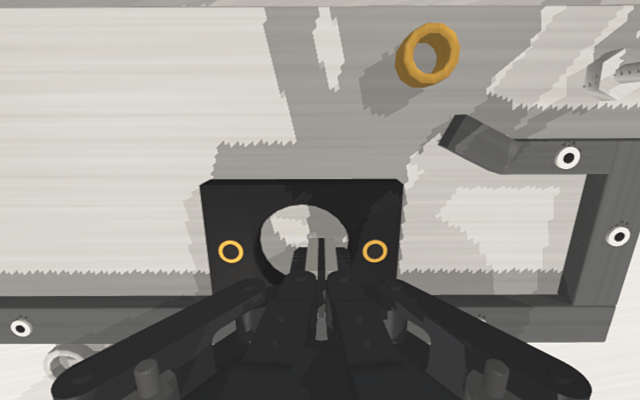

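The spacer is flat on the rail with its near edge at v≈181, heading into the pocket between the lip and the rail. I'll continue.

Emit:
step_arm --pt "0 0 0 0 0.6 0 0" --pt "0 0 0 0 1.2 0 0" --pt "0 0 0 0 1.8 0 0" --pt "0 0 0 0 2.4 0 0" --pt "0 0 0 0 3 0 0"

```text
time_s: 10.2
ee_pos: [0.6251, 0.0803, 0.0171]
tcp_rot: [[-0.976, 0.219, -0.001], [0.219, 0.976, -0.0], [0.001, -0.001, -1.0]]
force: [-4.6, -3.1, 1.0]
gripper_width: 0.0
grasp_force: 2.6
```

Emit:
step_arm --pt "0 0 0 0 0.5 0 0" --pt "0 0 0 0 1 0 0" --pt "0 0 0 0 1.5 0 0" --pt "0 0 0 0 2 0 0" --pt "0 0 0 0 2.5 0 0"

```text
time_s: 10.7
ee_pos: [0.6304, 0.1046, 0.017]
tcp_rot: [[-0.976, 0.219, -0.002], [0.219, 0.976, -0.0], [0.002, -0.001, -1.0]]
force: [-5.0, -2.5, 0.9]
gripper_width: 0.001
grasp_force: 2.8
```

```bash
python3 -c "
from m import *
meas()"
```

```text
tcp jig 37.96494459948882 64.69181322231164 17.01541048644025 F jig -4.331342667283923 -3.550788175928874 0.926608452482927 10.7
edge v [236, np.float64(178.5)] [400, np.float64(181.5)] angle rel jig -0.0038449459082866566 res 1.2287528095801008 edge x jig (want -7) [-6.7 -6.7 -5.3]
side y jig [ 10.  103.6] mid 56.8
```

Emit:
step_arm --pt "0 0 0 0 0.6 0 0" --pt "0 0 0 0 1.2 0 0" --pt "0 0 0 0 1.8 0 0" --pt "0 0 0 0 2.4 0 0" --pt "0 0 0 0 3 0 0"

```text
time_s: 11.3
ee_pos: [0.6369, 0.1336, 0.017]
tcp_rot: [[-0.976, 0.219, -0.002], [0.219, 0.976, -0.001], [0.002, -0.001, -1.0]]
force: [-5.8, -3.2, 1.4]
gripper_width: -0.004
grasp_force: 3.3
```

Emit:
step_arm --pt "0 0 0 0 0.3 0 0" --pt "0 0 0 0 0.6 0 0" --pt "0 0 0 0 0.9 0 0" --pt "0 0 0 0 1.1 0 0" --pt "0 0 0 0 1.3 0 0"

```text
time_s: 11.8
ee_pos: [0.6397, 0.1462, 0.017]
tcp_rot: [[-0.976, 0.219, -0.002], [0.219, 0.976, -0.001], [0.002, -0.001, -1.0]]
force: [-6.2, -3.1, 1.9]
gripper_width: 0.003
grasp_force: 3.4
```

```bash
python3 -c "
from m import *
meas()"
```

```text
tcp jig 37.87758764923048 107.29974408758409 16.969346238546215 F jig -5.373844392590754 -4.3937269734623605 1.8693472172928471 11.8
edge v [236, np.float64(178.5)] [400, np.float64(180.5)] angle rel jig -0.0028563542906009376 res 0.8176033918808798 edge x jig (want -7) [-6.8 -6.8 -5.8]
side y jig [ 51.8 146.2] mid 99.0
```

Nearly there. I'll press slowly until the stop takes the force.

Emit:
step_arm --pt "0 0 0 0 0.1 0 0" --pt "0 0 0 0 0.2 0 0" --pt "0 0 0 0 0.3 0 0" --pt "0 0 0 0 0.4 0 0" --pt "0 0 0 0 0.5 0 0"

```text
time_s: 12.4
ee_pos: [0.64, 0.1478, 0.0168]
tcp_rot: [[-0.976, 0.219, -0.005], [0.219, 0.976, -0.006], [0.004, -0.007, -1.0]]
force: [-10.8, -17.4, 6.6]
gripper_width: 0.001
grasp_force: 10.2
```

```bash
python3 -c "
from m import *
meas()"
```

```text
tcp jig 37.79939060586928 108.96274262462293 16.814835228910322 F jig -6.707056106063168 -19.336361169040565 6.55463128474406 12.4
edge v [236, np.float64(178.5)] [400, np.float64(182.5)] angle rel jig -0.004154067346749918 res 1.5636564619225055 edge x jig (want -7) [-6.8 -6.8 -5. ]
side y jig [ 52.1 146.1] mid 99.1
```

Contact with the stop at about 19 N, with the rail force still on. Now I'll back off to the middle of the bore and lift clear.

Emit:
step_arm --pt "0 0 0 0.1 -0.3 0 0" --pt "0 0 0 0.3 -0.6 0 0" --pt "0 0 0 0.6 -0.9 0 0" --pt "0 0 0 0.9 -1 0 0" --pt "0 0 0 0.9 -1 0 0"

```text
time_s: 13.0
ee_pos: [0.6305, 0.144, 0.0174]
tcp_rot: [[-0.976, 0.219, 0.001], [0.219, 0.976, 0.0], [-0.001, 0.001, -1.0]]
force: [-0.0, -0.3, -1.0]
gripper_width: -0.001
grasp_force: 0.0
```

Emit:
step_arm --pt "0 0 0 0 0 -1 0" --pt "0 0 0 0 0 -3 0" --pt "0 0 0 0 0 -7 0" --pt "0 0 0 0 0 -11 0" --pt "0 0 0 0 0 -15 0"

```text
time_s: 13.5
ee_pos: [0.6307, 0.144, 0.1698]
tcp_rot: [[-0.976, 0.219, 0.001], [0.219, 0.976, 0.0], [-0.001, 0.0, -1.0]]
force: [1.0, -1.0, 0.3]
gripper_width: 0.003
grasp_force: 0.0
```

Emit:
step_arm --pt "0 0 0 0 0 -2 0" --pt "0 0 0 0 0 -4 0" --pt "0 0 0 0 0 -4 0" --pt "0 0 0 0 0 -4 0" --pt "0 0 0 0 0 -4 0"

```text
time_s: 14.0
ee_pos: [0.6297, 0.1437, 0.2056]
tcp_rot: [[-0.976, 0.219, -0.003], [0.219, 0.976, -0.0], [0.002, -0.001, -1.0]]
force: [-0.4, -1.1, 0.3]
gripper_width: 0.001
grasp_force: 0.0
```

Run:
```python
from h import *
s=cams.snapshot("wrist");st=get_state();print(st["time_s"],st["ee_pos"],st["force"])
cv2.imwrite("pics/w9.png",cv2.resize(s["color"][90:310,150:500],None,fx=2.2,fy=2.2,interpolation=cv2.INTER_CUBIC)[:,:,::-1])
```

```text
14.05 [0.62965536 0.14370364 0.20543338] [ 0.0735285   0.11817505 -1.02047682]
```

View pics/w9.png

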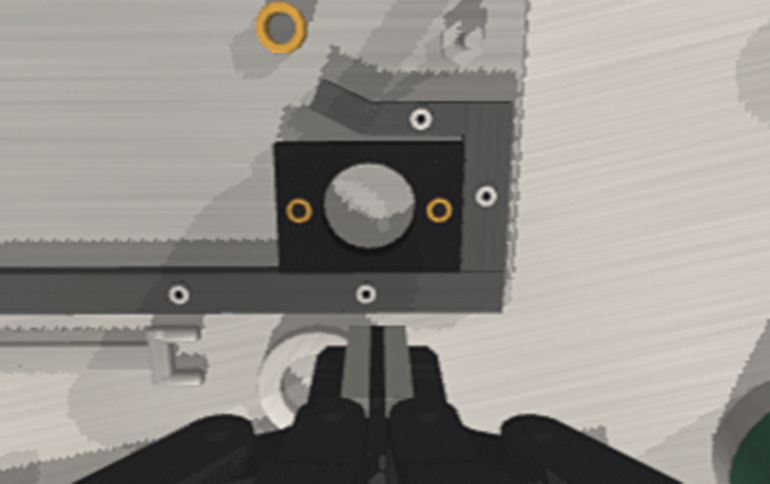

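The picture shows the spacer home: flush with the rail at v≈271 and with the stop at u≈462, a gap only on the lip side (v≈138), the bystanders undisturbed and the fingers clear.

```bash
python3 -c "
from cell import ticket
print(ticket.sign_off())"
```

```text
the job is handed in; nothing more can be done
None
```

The spacer was pushed flat against the rail, slid into the corner pocket until both rail and end stop took force, the fingers were lifted clear, and the job was handed in at about 14 s; no verdict was returned, but the last picture shows it flush on both faces.

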